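Check a bushed bearing block with a go/no-go plug gauge

ROBOT

A 6-joint arm with a two-finger parallel gripper is mounted at the origin on the work surface. World frame = base frame: x ahead of the robot, y to its left, z up, the work surface at z = 0. Lengths are in m, angles in rad, forces in N, time in s.
With the tool pointing down it reaches from about 0.4 to 0.925 m from the base axis. Payload 3.4 kg.
Tool frame: the origin (TCP) lies at the very end of the fingers, on their centre line; the grasp point (between the pads) lies 19 mm behind it (ctrl.tcp_to_grasp is the z of the grasp point in the tool frame, in m); z points along the fingers, y is the line along which they close (so a half turn about z gives the same grasp; the last joint's range is limited). The gripper opens to 85 mm and grips with 20 to 120 N. Pads are 22 mm wide; open, the fingers measure 114 mm over their backs; the gripper's body (76 mm by 85 mm) begins 54 mm behind the grasp point. The pads swing forward as they close: fully open they stand 13 mm farther back than shut.
Start: joints at [-1.274, 0.307, 1.506, -0, 1.328, -0.073], TCP at [0.208, -0.536, 0.231] pointing down, gripper open.
Joint ranges: [-3.12, 3.12], [-1.05, 2.28], [0.14, 2.33], [-1.42, 4.57], [0.1, 2.73], [-2.68, 2.68]. Speed limits (rad/s): [2.57, 2.57, 3.14, 3.14, 3.14, 3.14].

INTERFACE

Orientations are given as a 3x3 rotation matrix whose columns are the frame's x, y, z axes.
In Python, from workcell import ctrl, grab_frame, camera_params, sign_off gives the robot as it stands.
- The arm moves only by the tool drive_tool, never from a script. Its argument "rows" is one flat list of numbers, 5 for each row, row after row: the finger opening in cm, from 0 to 8.54, then the shift along the tool's x, y, z in cm, then the turn about the tool's z in rad. A call has 1 to 8 rows; each row shifts and turns the commanded pose from where the row before left it, along the tool's axes as they then stand; what a row does not reach is not made up. A row lasts 1/10 s, in which the tool goes at most 50 mm and 8.59 degrees, less where a joint would pass 70% of its speed; a pose out of reach is approached as far as the arm can. A call is refused whole if a number of a shift passes 5 or a number of a turn 0.15, either way. A call with a gripper value outside its range is refused whole. The fingers move at their own pace and stop on an object; "grip_force" is the grip in N (left out, the last holds). Time passes only in rows, so rows that do not move let the fingers close. It gives the time, the measured TCP pose, the force, the opening and the grip force at its end, in the units of the state.
- ctrl.observe(): the state, without advancing time (a new reading comes with each control period).
- grab_frame(name): name is "scene" or "side" or "wrist"; returns (picture, depth): 384x512x3 uint8, red, green, blue; 384x512 float32, m along the optical axis (not along the pixel's ray), 0 where there is no reading.
- camera_params(name): a dict with "fx", "fy", "cx", "cy" (pixels), "dist" ([k1, k2, p1, p2, k3] as OpenCV has them; the pictures are not rectified), "position" and "orientation" of the camera in the world. Camera axes: x right, y down, z forward; pixel columns grow to the right and rows downward; lengths in m; the calibration is good to about 2 mm. A picture is of the moment at which its call begins: read the wrist's pose just before it. camera_params takes no time and is no camera call; for the wrist camera it gives the pose at the moment of the call.
- sign_off(): hands the job in; it is judged then, once.
The state is a dict: "t": time; "joints": joint angles; "joint_velocities": joint speeds; "tau": joint torques, N m; "position": TCP position; "tool_rot": TCP orientation; "wrist_force": force on the tool from outside, world axes, zero at the start; "ft_torque": the same for the moment, N m; "grip_width": finger opening in m; "finger_force": force on a finger pad.
Only numpy, scipy, OpenCV 4.12 (cv2) and the standard library are available. Lean on these libraries where they do the work, as an engineer would, in place of code of your own. Each camera call takes 0.05 s, during which the arm holds its last target. There are 200 camera calls.

TASK

In the craft room, check the brass-bushed bore of the wooden block in the vise: take the double-ended plug gauge from its rest and slide the go end (green collar) into the bore until you feel its collar stop against the bush (5 to 10 N), then draw it out. Next set the no-go end (red collar) square and centred on either mouth of the bore and lean on it for about a second with a steady push of 10 N, give or take 3, to confirm it is refused; at no time push the gauge against the block with more than 25 N. Finally lay the gauge back in its rest, let go, and leave everything else on the table where it is.

Things in the scene. Friction and masses are not known exactly. Their poses are not given: they have to be found in the camera images.
- gauge: Double-ended plug gauge, level, 158 mm long, 0.17-0.34 kg. Origin: mid handle, on the axis; y runs along it: go end (green collar) at -y, no-go end (red collar) at +y. Blue handle: bar 26 x 26 mm square, 100 mm long, grip it across x near its middle. Collars 26 mm diameter, 5 mm thick, end the handle. Starts in the rest, go end towards the robot's right.
- go_tip (a point): Centre of the go plug's end face, 85 mm from the gauge's origin along -y. The steel go plug is 18.4 mm in diameter and 30 mm long, with a 1.5 mm chamfer.
- go_shoulder (a point): Centre of the green collar's face that the go plug stands out of, 55 mm from the gauge's origin along -y; it lies on the bush's face when the go plug is fully home.
- nogo_tip (a point): Centre of the no-go plug's end face, 73 mm from the gauge's origin along +y. The steel no-go plug is 24 mm in diameter and 18 mm long.
- vise: Fixed grey vise, rigidly holding a beech block 50 x 40 x 50 mm (x, y, z), top at 100 mm. Origin on the table under the jaws. A brass-bushed bore runs level through the block along y, 75 mm above the table: 20 mm diameter (go plug: 0.8 mm play all round), 40 mm long. Base 150 x 60 x 30 mm; dark jaws at both x sides, 40 mm in y, tops at 82 mm; T-bar screw to x = -90 mm, 45 mm up.
- mouth_left (a point): Nominal centre of the bore's mouth on the block's +y face, on the bore's axis, 20 mm from the vise's origin, 75 mm up. The block was clamped by eye: the real face lies up to 3 mm nearer or farther along y, which this point does not show. Entering here means moving to -y of the vise.
- mouth_right (a point): Nominal centre of the bore's mouth on the block's -y face, on the bore's axis, 20 mm from the vise's origin, 75 mm up. The block was clamped by eye: the real face lies up to 3 mm nearer or farther along y, which this point does not show. Entering here means moving to +y of the vise.
- rest: Fixed plywood rest, base 70 x 110 x 12 mm, origin on the table under its centre; the gauge's place runs along y. Two saddles at y = +-37 mm (14 mm thick, 60 mm clear between), floors 42 mm above the table, flared black lips to 57 mm, 30 mm apart at the floor, 39 at the top. The gauge's handle lies on both, its origin 55 mm above the rest's origin.
- card_tray: Shallow cardboard tray of bookmark cards, 150 x 110 x 22 mm, fixed. Origin under its centre. To be left alone; it and the rest change sides between starts.
- pen_basket: Bystander: small wooden basket with coloured pens, 80 x 100 mm, basket 70 mm and pens about 135 mm high. Origin under its centre.
- glue_jar: Bystander: white jar with orange cap, 60 mm diameter, 85 mm high. Origin under its centre.
- tape_roll: Bystander: yellow roll of tape lying flat, 90 mm diameter, 20 mm high. Origin under its centre.
- spare_block: Bystander: spare beech block with an unbushed 20 mm hole, lying with the hole upright, 50 x 50 x 40 mm high. Origin under its centre.
- screwdriver: Bystander: screwdriver lying on the table along its x axis, 200 mm long, 26 mm high. Origin under its middle.
- hammer: Bystander: hammer lying on the table along its x axis, 260 mm long, 26 mm high. Origin under its middle.

How it is judged:
On the way, in this order (a step that is already met when the one before it is completed fails the run):
1. the go plug is in the bore up to its collar, which presses on the bush with over 3 N for 0.2 s (collar's face within 4.5 mm of a nominal mouth, gauge in line within 0.08 rad) ((distance between go_shoulder and mouth_left below 0.0045 m or distance between go_shoulder and mouth_right below 0.0045 m) and angle between the y axis of gauge and the y axis of vise, either way round below 0.08 rad and contact force between gauge and vise above 3 N), for 0.2 s.
2. the no-go end presses on a mouth of the bore with 7 to 13 N for 0.6 s and stays out (end face within 6 mm of the nominal mouth's centre, in line within 0.08 rad) ((distance between nogo_tip and mouth_left below 0.006 m or distance between nogo_tip and mouth_right below 0.006 m) and angle between the y axis of gauge and the y axis of vise, either way round below 0.08 rad and contact force between gauge and vise between 7 and 13 N), for 0.6 s.
At the end, for the whole second after the job is handed in: The gauge lies still and released in the rest: within 6 mm across and 12 mm along of its place, handle down on both saddles (axis 51 to 58 mm above the table), in line with the rest within 0.1 rad (x of gauge in the frame of rest between -0.006 and 0.006 m and y of gauge in the frame of rest between -0.012 and 0.012 m and z of gauge in the frame of rest between 0.051 and 0.058 m and angle between the y axis of gauge and the y axis of rest, either way round below 0.1 rad and linear speed of gauge below 0.01 m/s and contact force between the fingers and gauge below 0.05 N); the robot touches nothing.
It fails at once if the gauge is forced: pushed against the block or vise with more than 25 N (contact force between gauge and vise above 25 N).
It fails at once if a bystander is moved by more than 20 mm (distance of any of pen_basket, glue_jar, tape_roll, spare_block, screwdriver, hammer from where it was at the start of the episode above 0.02 m).
It also fails if it takes over 72 s, if anything falls off the work surface, if the arm or the gripper's body presses on something with over 40 N, if the wrist force passes 120 N, or if a joint passes its speed limit or range.

## Working session

There is one attempt and no reset: what is moved stays moved. The work goes in short steps, Python scripts to look and compute and a tool call to move; the robot and the scene stay as the last step left them, time stands still between calls to the robot, and variables do not carry over. Pictures are saved under pics/ and viewed, at most 10 in all, crops included, and the job is handed in when it is done.

Besides the shell and the picture viewer there is one more tool, called after "Emit:" as a command line: name --argument value ..., lists and objects as JSON in quotes. drive_tool: Moves the arm, as the interface text tells. Its arguments: {"type":"object","properties":{"rows":{"type":"array","items":{"type":"number"}},"grip_force":{"type":"number"}},"required":["rows"]}

```bash
mkdir -p pics; ls; cat > h.py <<'E'
import numpy as np,cv2
from workcell import ctrl,grab_frame,camera_params,sign_off
np.set_printoptions(precision=4,suppress=True)
def K(p): return np.array([[p['fx'],0,p['cx']],[0,p['fy'],p['cy']],[0,0,1.]])
def ray(p,uv):
    q=cv2.undistortPoints(np.array(uv,float).reshape(-1,1,2),K(p),np.array(p['dist'])).reshape(-1,2)
    return np.c_[q,np.ones(len(q))]@np.array(p['orientation']).T
def onz(p,uv,z):
    r=ray(p,uv);o=np.array(p['position']);return o+r*((z-o[2])/r[:,2])[:,None]
def cloud(p,d):
    v,u=np.mgrid[0:384,0:512]
    return np.array(p['position'])+ray(p,np.c_[u.ravel(),v.ravel()])*d.reshape(-1,1)
E
python3 - <<'E'
from h import *
s=ctrl.observe();print({k:np.round(v,4) for k,v in s.items()}, ctrl.tcp_to_grasp)
out=[]
for n in ("scene","side"):
    im,d=grab_frame(n);p=camera_params(n);np.savez(f'pics/{n}0.npz',im=im,d=d)
    cv2.imwrite(f'pics/{n}0.png',im[:,:,::-1]);print(n,p)
E
```

```text
pics
{'t': np.float64(0.0), 'joints': array([-1.2745,  0.3075,  1.5076, -0.    ,  1.3284, -0.0735]), 'joint_velocities': array([-0.0003,  0.0003, -0.0002, -0.0006,  0.0003,  0.0009]), 'tau': array([  0.0013, -45.7541, -25.1912,  -0.    ,   0.0132,   0.    ]), 'position': array([ 0.2076, -0.5355,  0.2304]), 'tool_rot': array([[ 0.9324,  0.3614, -0.0006],
       [ 0.3614, -0.9324,  0.0019],
       [ 0.0001, -0.002 , -1.    ]]), 'wrist_force': array([-0.2436, -0.4386, -0.1422]), 'ft_torque': array([ 0.0097, -0.0247, -0.01  ]), 'finger_force': np.float64(0.0), 'grip_width': np.float64(0.0858)} -0.0187
scene {'fx': 361.2961753846863, 'fy': 361.2961753846863, 'cx': 259.61257008782445, 'cy': 192.6049652985093, 'dist': array([-0.0209,  0.    ,  0.    ,  0.    ,  0.    ]), 'position': array([ 0.8459, -0.5627,  0.8913]), 'orientation': array([[ 0.8692,  0.3948, -0.2978],
       [ 0.4943, -0.675 ,  0.5478],
       [ 0.0152, -0.6233, -0.7819]])}
side {'fx': 399.3305604866673, 'fy': 399.3305604866673, 'cx': 251.78725795272192, 'cy': 193.25156109366375, 'dist': array([-0.1159,  0.    ,  0.    ,  0.    ,  0.    ]), 'position': array([0.1939, 0.6822, 0.8738]), 'orientation': array([[-0.8752, -0.3576,  0.3257],
       [-0.4835,  0.6249, -0.613 ],
       [ 0.0157, -0.6939, -0.7199]])}
```

View pics/scene0.png

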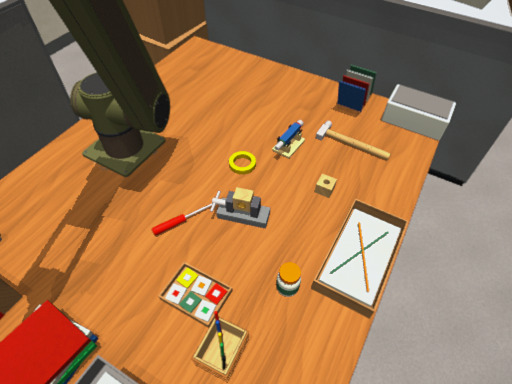

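View pics/side0.png

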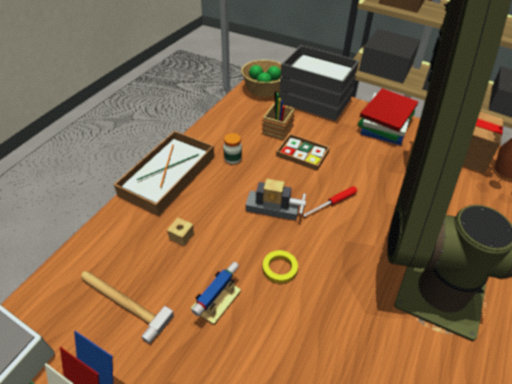

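The scene view shows the gauge (blue) in its rest at about (290,135), the vise with its block at (243,205), the screwdriver at (185,222), the tape at (243,161) and the hammer at (350,140). The side view shows the gauge at (215,288), the vise at (273,198) and the screwdriver at (330,200).

```bash
python3 - <<'E'
from h import *
for n,g,v in (("scene",(260,325,110,165),(205,280,180,235)),("side",(185,250,250,325),(240,315,170,225))):
    z=np.load(f'pics/{n}0.npz');im,d=z['im'],z['d'];p=camera_params(n)
    P=cloud(p,d).reshape(384,512,3);hsv=cv2.cvtColor(im,cv2.COLOR_RGB2HSV)
    def box(b): m=np.zeros((384,512),bool);m[b[2]:b[3],b[0]:b[1]]=1;return m&(d>0)
    H,S,V=hsv[...,0],hsv[...,1],hsv[...,2]
    m=box(g)&(H>100)&(H<125)&(S>120)
    Q=P[m];t=Q[Q[:,2]>np.percentile(Q[:,2],60)-.002]
    print(n,'blue',m.sum(),Q.min(0),Q.max(0),'zpct',np.percentile(Q[:,2],[5,50,90]))
    mt=box(g)&(H>100)&(H<125)&(S>120)&(abs(P[...,2]-.068)<.004)
    u=np.argwhere(mt)[:,::-1];W=onz(p,u,.068)[:,:2]
    r=cv2.minAreaRect(W.astype(np.float32)*1000);print(' handle top',mt.sum(),r, W.mean(0))
    for nm,mm in(('green',(H>40)&(H<85)&(S>90)),('red',((H<6)|(H>174))&(S>140))):
        mm=mm&box(g)&(P[...,2]>.04);print(' ',nm,mm.sum(),P[mm].mean(0) if mm.any() else '')
    mt=box(v)&(P[...,2]>.094)&(P[...,2]<.108)
    u=np.argwhere(mt)[:,::-1];W=onz(p,u,.1)[:,:2]
    print(' block top',mt.sum(),np.median(P[mt],0),cv2.minAreaRect(W.astype(np.float32)*1000),W.mean(0))
    mt=box(v)&(P[...,2]>.076)&(P[...,2]<.088)&(S<90)
    u=np.argwhere(mt)[:,::-1];W=onz(p,u,.082)[:,:2];print(' jaws',mt.sum(),cv2.minAreaRect(W.astype(np.float32)*1000),W.mean(0))
    mt=box(v)&(P[...,2]>.024)&(P[...,2]<.036)&(S<90)
    u=np.argwhere(mt)[:,::-1];W=onz(p,u,.03)[:,:2];print(' base',mt.sum(),cv2.minAreaRect(W.astype(np.float32)*1000),W.mean(0))
    cv2.imwrite(f'pics/{n}0c.png',cv2.resize(np.hstack([im[g[2]-5:g[2]+65,g[0]-5:g[0]+65],im[v[2]-5:v[2]+65,v[0]-5:v[0]+75]]),None,fx=5,fy=5,interpolation=2)[:,:,::-1])
E
```

```text
scene blue 186 [0.4732 0.2472 0.0438] [0.5059 0.3437 0.0729] zpct [0.0518 0.0677 0.0702]
 handle top 143 ((489.9377136230469, 295.38739013671875), (98.60133361816406, 27.675565719604492), 85.63806915283203) [0.4903 0.295 ]
  green 5 [0.4888 0.2432 0.0641]
  red 0 
 block top 231 [ 0.5076 -0.0383  0.1   ] ((507.1358642578125, -38.092926025390625), (51.156341552734375, 44.408958435058594), 15.704317092895508) [ 0.5074 -0.0379]
 jaws 176 ((508.8105163574219, -41.40435028076172), (94.87458038330078, 42.9046745300293), 14.572147369384766) [ 0.512  -0.0419]
 base 485 ((508.5962219238281, -42.33611297607422), (150.08782958984375, 63.229461669921875), 16.25877571105957) [ 0.521  -0.0487]
side blue 475 [0.4736 0.2491 0.0499] [0.5124 0.3478 0.0715] zpct [0.0567 0.0674 0.0696]
 handle top 397 ((489.00103759765625, 298.8230285644531), (97.980224609375, 26.620288848876953), 86.23726654052734) [0.4885 0.3007]
  green 0 
  red 11 [0.4879 0.3514 0.0644]
 block top 212 [ 0.5073 -0.0322  0.0986] ((506.6780090332031, -30.92450523376465), (49.89131546020508, 45.8198356628418), 15.951520919799805) [ 0.5067 -0.0312]
 jaws 155 ((506.0254821777344, -33.29023361206055), (92.12118530273438, 43.21121597290039), 15.101632118225098) [ 0.503  -0.0335]
 base 445 ((506.2446594238281, -32.720802307128906), (148.09181213378906, 64.1777114868164), 15.671216011047363) [ 0.5072 -0.0205]
```

Emit:
drive_tool --rows '[8.5,0,0,0,-0.1415,8.5,0,0,0,-0.1415,8.5,0,0,0,-0.1415,8.5,0,0,0,-0.1415,8.5,0,0,0,-0.1415,8.5,0,0,0,-0.1415,8.5,0,0,0,-0.1415,8.5,0,0,0,-0.1415]' --grip_force 70

```text
t: 0.9
position: [0.2077, -0.5357, 0.2308]
tool_rot: [[0.063, 0.998, -0.0], [0.998, -0.063, 0.001], [0.001, -0.0, -1.0]]
wrist_force: [0.9, -0.7, 0.4]
grip_width: 0.0847
finger_force: 0.0
```

Emit:
drive_tool --rows '[8.5,3.8,2.9,0,0,8.5,3.8,2.9,0,0,8.5,3.8,2.9,0,0,8.5,3.8,2.9,0,0,8.5,3.8,2.9,0,0,8.5,3.8,2.9,0,0,8.5,3.8,2.9,0,0,8.5,3.8,2.9,0,0]'

```text
t: 1.7
position: [0.4609, -0.2471, 0.231]
tool_rot: [[0.069, 0.998, -0.001], [0.998, -0.069, 0.0], [0.0, -0.001, -1.0]]
wrist_force: [1.1, 0.5, -0.6]
grip_width: 0.0849
finger_force: 0.0
```

```bash
python3 - <<'E'
from h import *
# bystander positions: rough rays on the table
p=camera_params("scene")
for n,uv,z in (('jar cap',(290,271),.085),('tray corners',(186,266),.02),('tray2',(231,290),.02),('tray3',(213,322),.02),('tray4',(161,292),.02),('pens basket',(220,347),.07),('spare',(326,182),.04),('tape',(243,161),.01),('hammerhead',(324,130),.02),('screwtip',(213,206),.01)):
    print(n,onz(p,uv,z)[0])
print(ctrl.observe()['position'])
E
```

```text
jar cap [ 0.7237 -0.173   0.085 ]
tray corners [ 0.4686 -0.2669  0.02  ]
tray2 [ 0.6077 -0.2639  0.02  ]
tray3 [ 0.6138 -0.3541  0.02  ]
tray4 [ 0.4577 -0.3571  0.02  ]
pens basket [ 0.6708 -0.4035  0.07  ]
spare [0.6785 0.1741 0.04  ]
tape [0.3952 0.1443 0.01  ]
hammerhead [0.5717 0.4151 0.02  ]
screwtip [ 0.4142 -0.0615  0.01  ]
[ 0.4609 -0.2471  0.231 ]
```

Emit:
drive_tool --rows '[8.5,4.9,-0.1,0,0,8.5,4.9,-0.1,0,0,8.5,4.9,-0.1,0,0,8.5,4.9,-0.1,0,0,8.5,4.9,-0.1,0,0,8.5,4.9,-0.1,0,0,8.5,4.9,-0.1,0,0,8.5,4.9,-0.1,0,0]'

```text
t: 2.5
position: [0.4787, 0.1447, 0.2311]
tool_rot: [[0.069, 0.998, -0.0], [0.998, -0.069, -0.0], [-0.0, -0.0, -1.0]]
wrist_force: [1.4, -0.4, 0.5]
grip_width: 0.0847
finger_force: 0.0
```

Emit:
drive_tool --rows '[8.5,4.9,-0.1,0,0,8.5,4.9,-0.1,0,0,8.5,4.9,-0.1,0,0,8.5,0,0,0,0,8.5,0,0,0,0]'

```text
t: 3.0
position: [0.4857, 0.2906, 0.2305]
tool_rot: [[0.066, 0.998, -0.001], [0.998, -0.066, -0.001], [-0.001, -0.001, -1.0]]
wrist_force: [-0.3, -0.8, -0.5]
grip_width: 0.0849
finger_force: 0.0
```

```bash
python3 - <<'E'
from h import *
s=ctrl.observe();p=camera_params("wrist");im,d=grab_frame("wrist");np.savez('pics/w1.npz',im=im,d=d,pos=p['position'],R=p['orientation'])
cv2.imwrite('pics/w1.png',im[:,:,::-1]);print(s['position'],s['tool_rot'],p)
H,S,V=cv2.split(cv2.cvtColor(im,cv2.COLOR_RGB2HSV));P=cloud(p,d).reshape(384,512,3)
m=(H>100)&(H<125)&(S>120)&(abs(P[...,2]-.068)<.006)
W=onz(p,np.argwhere(m)[:,::-1],.068)[:,:2];print(m.sum(),P[m].mean(0),cv2.minAreaRect(W.astype(np.float32)*1000))
E
```

```text
[0.4857 0.2906 0.2305] [[ 0.066   0.9978 -0.0013]
 [ 0.9978 -0.066  -0.0012]
 [-0.0012 -0.0013 -1.    ]] {'fx': 337.7525458884548, 'fy': 337.7525458884548, 'cx': 255.9311886249276, 'cy': 196.36421045597362, 'dist': array([-0.0768,  0.    ,  0.    ,  0.    ,  0.    ]), 'position': array([0.4914, 0.3713, 0.3733]), 'orientation': array([[ 0.9977, -0.0632, -0.023 ],
       [-0.0672, -0.945 , -0.3201],
       [-0.0015,  0.3209, -0.9471]])}
1277 [0.4903 0.2866 0.0683] ((489.6844787597656, 296.238037109375), (97.62680053710938, 23.770843505859375), 85.10205078125)
```

View pics/w1.png

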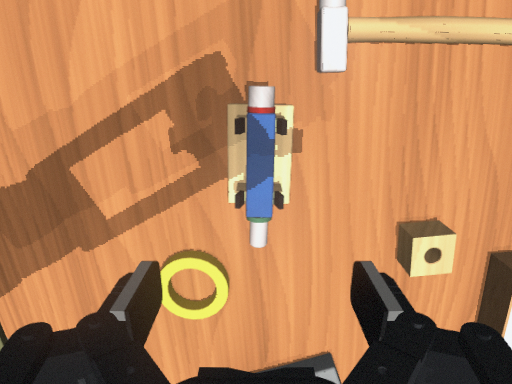

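The wrist view shows the gauge at column ~260 (handle rows 112–215, red collar at the top, green at the bottom) lying in the rest, with the fingers at the bottom and clear of it.

```bash
python3 - <<'E'
from h import *
z=np.load('pics/w1.npz');im,d=z['im'],z['d'];p=camera_params("wrist")
H,S,V=cv2.split(cv2.cvtColor(im,cv2.COLOR_RGB2HSV))
m=(H>100)&(H<125)&(S>120);m[:100]=0;m[225:]=0;m[:,:230]=0;m[:,290:]=0
c=[]
for r in range(116,212):
    x=np.flatnonzero(m[r]); c.append((( x.min()+x.max())/2,r))
W=onz(p,c,.062)[:,:2]
f=np.polyfit(W[:,1],W[:,0],1);print('yaw of axis',90-np.degrees(np.arctan(f[0])),'x at y=.297',np.polyval(f,.297),'resid',np.std(W[:,0]-np.polyval(f,W[:,1])))
s=ctrl.observe();R=s['tool_rot'];print('to go tool',R.T@(np.array([np.polyval(f,.297),.297,.036])-s['position'])*100)
E
```

```text
Traceback (most recent call last):
ValueError: zero-size array to reduction operation minimum which has no identity
```

```bash
python3 - <<'E'
from h import *
z=np.load('pics/w1.npz');im,d=z['im'],z['d'];p=camera_params("wrist")
H,S,V=cv2.split(cv2.cvtColor(im,cv2.COLOR_RGB2HSV))
m=(H>95)&(H<130)&(S>70);m[:100]=0;m[225:]=0;m[:,:230]=0;m[:,290:]=0
c=[]
for r in range(116,212):
    x=np.flatnonzero(m[r])
    if len(x)>22: c.append(((x.min()+x.max())/2,r))
W=onz(p,c,.062)[:,:2];print(len(c),c[0],c[-1])
f=np.polyfit(W[:,1],W[:,0],1);print('yaw of axis',90-np.degrees(np.arctan(f[0])),'x at y=.297',np.polyval(f,.297),'resid',np.std(W[:,0]-np.polyval(f,W[:,1])))
s=ctrl.observe();R=s['tool_rot'];print('to go tool',R.T@(np.array([np.polyval(f,.297),.297,.036])-s['position'])*100)
E
```

```text
96 (np.float64(260.5), 116) (np.float64(259.0), 211)
yaw of axis 85.24486798323403 x at y=.297 0.48962144139527436 resid 0.00015474715151063095
to go tool [ 0.8181  0.3665 19.458 ]
```

Emit:
drive_tool --rows '[8.5,0.7,0.36,3,0.017,8.5,0,0,4.5,0,8.5,0,0,4.5,0,8.5,0,0,4,0,8.5,0,0,2.5,0,8.5,0,0,0.9,0,8.5,0,0,0,0]'

```text
t: 3.75
position: [0.4898, 0.2945, 0.0363]
tool_rot: [[0.088, 0.996, -0.003], [0.996, -0.088, -0.002], [-0.002, -0.003, -1.0]]
wrist_force: [0.3, -0.6, 0.6]
grip_width: 0.0847
finger_force: 0.0
```

Emit:
drive_tool --rows '[0,0,0,0,0,0,0,0,0,0,0,0,0,0,0,0,0,0,0,0,0,0,0,0,0,0,0,0,0,0,0,0,0,0,0,0,0,0,0,0]' --grip_force 80

```text
t: 4.55
position: [0.4908, 0.2968, 0.0387]
tool_rot: [[0.086, 0.996, 0.001], [0.996, -0.086, 0.001], [0.001, 0.001, -1.0]]
wrist_force: [-1.1, 0.4, 6.2]
grip_width: 0.0246
finger_force: 79.8
```

Emit:
drive_tool --rows '[0,0,0,0,0,0,0,0,0,0,0,0,0,-1,0,0,0,0,-3,0,0,0,0,-4.5,0,0,0,0,-4.5,0,0,0,0,0,0,0,0,0,0,0]'

```text
t: 5.35
position: [0.4908, 0.2966, 0.1687]
tool_rot: [[0.086, 0.996, 0.002], [0.996, -0.086, 0.001], [0.001, 0.002, -1.0]]
wrist_force: [-0.1, 0.1, -4.4]
grip_width: 0.0247
finger_force: 79.3
```

```bash
python3 - <<'E'
from h import *
s=ctrl.observe();p=camera_params("wrist");im,d=grab_frame("wrist");np.savez('pics/w2.npz',im=im,d=d,pos=p['position'],R=p['orientation'])
cv2.imwrite('pics/w2.png',im[:,:,::-1]);print(s)
print(ctrl.observe()['position'])
E
```

```text
{'t': 5.35, 'joints': array([ 0.4699,  0.3571,  1.5996, -0.0001,  1.1821,  0.5558]), 'joint_velocities': array([ 0.0005,  0.0396,  0.0582,  0.0009, -0.0011,  0.0008]), 'tau': array([ -0.0007, -50.6321, -25.7263,  -0.0028,  -0.1536,  -0.0004]), 'position': array([0.4908, 0.2966, 0.1687]), 'tool_rot': array([[ 0.0857,  0.9963,  0.0025],
       [ 0.9963, -0.0857,  0.0012],
       [ 0.0014,  0.0024, -1.    ]]), 'wrist_force': array([-0.0875,  0.0808, -4.3677]), 'ft_torque': array([-0.0358, -0.018 , -0.0319]), 'finger_force': 79.33302640914917, 'grip_width': 0.024698935991706028}
[0.4895 0.2959 0.1669]
```

View pics/w2.png

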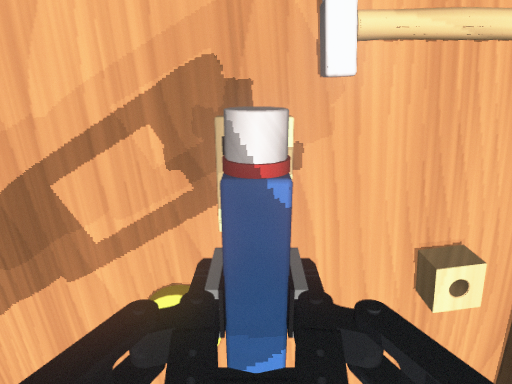

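The wrist view shows the gauge held squarely: handle at columns 222–291, red collar at row ~165, no-go plug at rows 107–160, column ~257.

Emit:
drive_tool --rows '[0,0,0,-1.1,-0.12,0,0,0,-1.1,-0.12,0,0,0,-1.1,-0.118,0,-4.7,-0.8,0,0,0,-4.7,-0.8,0,0,0,-4.7,-0.8,0,0,0,-4.7,-0.8,0,0,0,-4.7,-0.8,0,0]'

```text
t: 6.2
position: [0.5129, 0.0575, 0.1976]
tool_rot: [[-0.269, 0.963, -0.006], [0.963, 0.269, -0.0], [0.001, -0.006, -1.0]]
wrist_force: [-0.1, -0.2, -3.4]
grip_width: 0.0252
finger_force: 79.1
```

Emit:
drive_tool --rows '[0,-4.7,-0.8,0,0,0,-4.7,-0.8,0,0,0,-4.7,-0.8,0,0,0,-4.7,-0.8,0,0,0,0,0,0,0,0,0,0,0,0,0,0,0,0,0]'

```text
t: 6.9
position: [0.5332, -0.1294, 0.1984]
tool_rot: [[-0.269, 0.963, -0.004], [0.963, 0.269, 0.002], [0.003, -0.004, -1.0]]
wrist_force: [-0.6, 0.3, -3.4]
grip_width: 0.0249
finger_force: 79.1
```

```bash
python3 - <<'E'
from h import *
s=ctrl.observe();p=camera_params("wrist");im,d=grab_frame("wrist");np.savez('pics/w3.npz',im=im,d=d,pos=p['position'],R=p['orientation'],tp=s['position'],tR=s['tool_rot'])
cv2.imwrite('pics/w3.png',im[:,:,::-1]);print(s['t'],s['position'],s['tool_rot'],s['wrist_force'])
print(ctrl.observe()['position'])
E
```

```text
6.9 [ 0.5332 -0.1294  0.1984] [[-0.2686  0.9633 -0.0043]
 [ 0.9633  0.2686  0.0021]
 [ 0.0031 -0.0036 -1.    ]] [-0.5675  0.3021 -3.3816]
[ 0.5335 -0.129   0.1988]
```

View pics/w3.png

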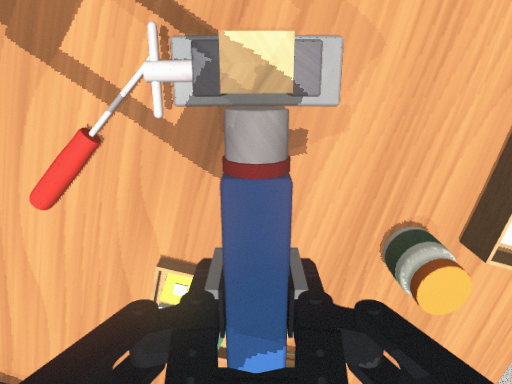

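The wrist view shows the block top at columns 219–294, rows 30–93, roughly in line with the held gauge (columns 222–291). The no-go plug is at rows 108–160.

```bash
cat > meas.py <<'E'
from h import *
def meas(f):
    z=np.load(f);im,d=z['im'],z['d'];p=camera_params("wrist");p['position']=z['pos'];p['orientation']=z['R'];tp,tR=z['tp'],z['tR']
    P=cloud(p,d).reshape(384,512,3);H,S,V=cv2.split(cv2.cvtColor(im,cv2.COLOR_RGB2HSV))
    T=lambda W:(W-tp)@tR*1000
    box=np.zeros(d.shape,bool);box[10:105,150:350]=1
    m=box&(P[...,2]>.09)&(P[...,2]<.11);c=[]
    print('block top z',np.median(P[m][:,2]),m.sum())
    L=[];Rr=[]
    for r in range(36,88):
        x=np.flatnonzero(m[r]); 
        if len(x)>50: L.append((x.min()-.5,r));Rr.append((x.max()+.5,r))
    a=T(onz(p,L,.1));b=T(onz(p,Rr,.1))
    for n,e in(('L',a),('R',b)):
        f=np.polyfit(e[:,0],e[:,1],1);print('block edge',n,'slope',f[0],'y@100',np.polyval(f,100))
    u=np.argwhere(m)[:,::-1];W=T(onz(p,u,.1))[:,:2].astype(np.float32);print('block rect (tool mm)',cv2.minAreaRect(W))
    m2=box&(P[...,2]>.024)&(P[...,2]<.036)&(S<60);W=T(onz(p,np.argwhere(m2)[:,::-1],.03))[:,:2].astype(np.float32);print('base rect',cv2.minAreaRect(W))
    m3=box&(P[...,2]>.076)&(P[...,2]<.088);W=T(onz(p,np.argwhere(m3)[:,::-1],.082))[:,:2].astype(np.float32);print('jaws rect',cv2.minAreaRect(W))
    mb=(H>95)&(H<130)&(S>90);Q=T(P.reshape(-1,3)).reshape(P.shape)
    zz=[]
    for r0 in range(185,345,40):
        q=Q[r0:r0+20,240:272].reshape(-1,3);zz.append(np.median(q,0))
    print('handle top pts',np.array(zz))
    e=[]
    zt=np.median([k[2] for k in zz])
    for r in range(185,245):
        x=np.flatnonzero(mb[r,200:310])+200;e.append(((x.min()+x.max())/2,r))
    W=T(onz(p,e,tp[2]-zt/1000));f=np.polyfit(W[:,0],W[:,1],1);print('handle axis slope',f[0],'y0',f[1],'y@73',np.polyval(f,73))
    pl=np.zeros(d.shape,bool);pl[105:158,215:300]=1;pl&=(Q[...,2]<-20)
    e=[];zc=[]
    for r in range(114,154):
        x=np.flatnonzero(pl[r])
        if len(x)>40: e.append(((x.min()+x.max())/2,r));zc.append(Q[r,252:262,2].min())
    W=T(onz(p,e,tp[2]+.022));f=np.polyfit(W[:,0],W[:,1],1);print('plug axis slope',f[0],'y@73',np.polyval(f,73),'plug ridge z',np.median(zc[:10]),np.median(zc[-10:]))
    print('plug rows/depth front x', Q[pl][:,0].max())
E
python3 -c "
from meas import *
meas('pics/w3.npz')"
```

```text
block top z 0.10026938569336015 4668
block edge L slope -0.0003328222014120693 y@100 -25.268146959150503
block edge R slope 0.01329716756220946 y@100 24.879993908372217
block rect (tool mm) ((94.42196655273438, -0.29064178466796875), (39.92189025878906, 50.348236083984375), 0.09739740937948227)
base rect ((92.09398651123047, -0.06781768798828125), (58.05033874511719, 148.15670776367188), 0.08270254731178284)
jaws rect ((91.55130767822266, -0.23418045043945312), (94.8365707397461, 39.68788528442383), 89.67308807373047)
handle top pts [[ 43.207   -0.5917 -29.5498]
 [ 27.8014  -0.4391 -29.5927]
 [ 10.8693  -0.4578 -29.5591]
 [ -7.915   -0.48   -29.6397]]
handle axis slope -0.014728757006406181 y0 0.0053061013784208395 y@73 -1.0698931600892305
plug axis slope 0.004711128507444925 y@73 -0.34303201458109694 plug ridge z -29.479219726082412 -29.186933469339664
plug rows/depth front x 80.81401467460311
```

Emit:
drive_tool --rows '[0,4.4,0,0,0,0,4.4,0,0,0,0,4.4,0,0,0,0,4.4,0,0,0,0,4.6,0,0,0,0,0,0,0,0]'

```text
t: 7.55
position: [0.4714, 0.0897, 0.2]
tool_rot: [[-0.276, 0.961, -0.003], [0.961, 0.276, 0.003], [0.004, -0.002, -1.0]]
wrist_force: [0.6, -0.1, -3.0]
grip_width: 0.0249
finger_force: 79.1
```

Emit:
drive_tool --rows '[0,0,0,4,0,0,0,0,4,0,0,0,0,3.5,0,0,0,0,2,0,0,0,0,0.5,0,0,0,0,0,0,0,0,0,0,0,0,0,0,0,0]'

```text
t: 8.35
position: [0.4764, 0.0836, 0.0617]
tool_rot: [[-0.269, 0.963, 0.003], [0.963, 0.269, 0.0], [-0.001, 0.003, -1.0]]
wrist_force: [0.4, -0.2, -2.7]
grip_width: 0.0249
finger_force: 79.1
```

```bash
python3 - <<'E'
from h import *
X=[]
for n in ("scene","side"):
    im,d=grab_frame(n);np.savez(f'pics/{n}1.npz',im=im,d=d)
    X.append(cv2.resize(im[130:230,190:290] if n=="scene" else im[150:280,210:340],(400,400),interpolation=2))
    s=ctrl.observe();print(s['position'],s['tool_rot'][:,2],s['wrist_force'],s['ft_torque'])
cv2.imwrite('pics/c1.png',np.hstack(X)[:,:,::-1])
E
```

```text
[0.4763 0.0835 0.0616] [ 0.003   0.0002 -1.    ] [ 0.2934 -0.0464 -2.7012] [-0.0348 -0.0329 -0.0033]
[0.4761 0.0835 0.0615] [ 0.0027  0.0002 -1.    ] [ 0.3718  0.5252 -3.3864] [-0.0136  0.0137 -0.043 ]
```

View pics/c1.png

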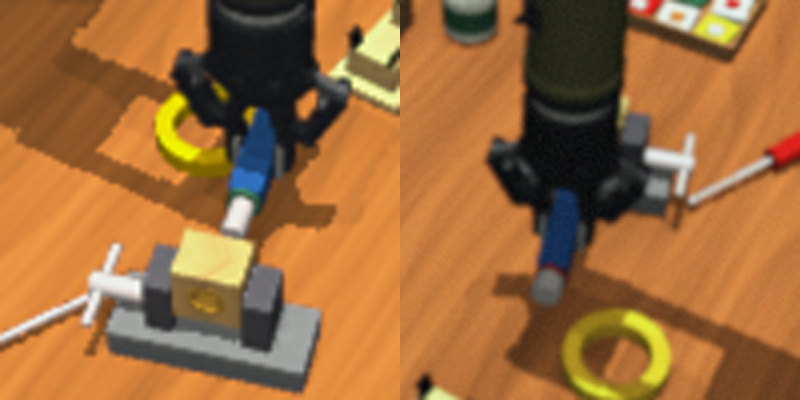

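The crop pair shows the green-collar plug aimed at the block from its far side, with the no-go end clear of the tape roll.

Emit:
drive_tool --rows '[0,0,0,0,0,0,0,0,0,0,0,0,0,0,0,0,0,0,0,0,0,0,0,0,0]'

```text
t: 8.95
position: [0.4751, 0.0834, 0.0603]
tool_rot: [[-0.269, 0.963, -0.0], [0.963, 0.269, -0.0], [0.0, -0.0, -1.0]]
wrist_force: [-0.6, -0.8, -2.4]
grip_width: 0.0251
finger_force: 79.1
```

```bash
python3 - <<'E'
from h import *
s=ctrl.observe();R=s['tool_rot'];print(s['t'],s['position'],R,s['joint_velocities'],s['joints'])
y=np.array([.9633,.2686]);print('lateral',s['position'][:2]@y)
E
```

```text
8.95 [0.4751 0.0834 0.0603] [[-0.2686  0.9633 -0.0001]
 [ 0.9633  0.2686 -0.    ]
 [ 0.     -0.0001 -1.    ]] [-0.0002  0.002  -0.0003 -0.002  -0.0013  0.0021] [ 0.0861  0.3862  1.9163 -0.      0.8392 -0.1858]
lateral 0.48004577939079
```

Emit:
drive_tool --rows '[0,0,-0.11,0.18,0,0,-0.5,0,0,0,0,-0.5,0,0,0,0,-0.5,0,0,0,0,-0.3,0,0,0,0,0,0,0,0,0,0,0,0,0,0,0,0,0,0]'

```text
t: 9.75
position: [0.4788, 0.0658, 0.0585]
tool_rot: [[-0.269, 0.963, -0.0], [0.963, 0.269, 0.0], [0.0, -0.0, -1.0]]
wrist_force: [-0.4, 0.3, -2.8]
grip_width: 0.0245
finger_force: 79.1
```

Emit:
drive_tool --rows '[0,-0.2,0,0,0,0,-0.2,0,0,0,0,-0.2,0,0,0,0,-0.2,0,0,0,0,-0.2,0,0,0,0,0,0,0,0,0,0,0,0,0]'

```text
t: 10.45
position: [0.4816, 0.056, 0.0585]
tool_rot: [[-0.268, 0.963, -0.0], [0.963, 0.268, 0.0], [0.0, -0.0, -1.0]]
wrist_force: [-0.1, -0.3, -3.5]
grip_width: 0.0249
finger_force: 79.1
```

Emit:
drive_tool --rows '[0,-0.2,0,0,0,0,-0.2,0,0,0,0,-0.2,0,0,0,0,-0.2,0,0,0,0,-0.2,0,0,0,0,-0.2,0,0,0,0,0,0,0,0,0,0,0,0,0]'

```text
t: 11.25
position: [0.4848, 0.0445, 0.0585]
tool_rot: [[-0.268, 0.963, -0.0], [0.963, 0.268, 0.0], [0.0, -0.0, -1.0]]
wrist_force: [0.3, 0.2, -3.7]
grip_width: 0.0248
finger_force: 79.1
```

Emit:
drive_tool --rows '[0,-0.2,0,0,0,0,-0.2,0,0,0,0,-0.2,0,0,0,0,-0.1,0,0,0,0,-0.1,0,0,0,0,0,0,0,0,0,0,0,0,0]'

```text
t: 11.95
position: [0.4869, 0.0369, 0.0585]
tool_rot: [[-0.269, 0.963, -0.0], [0.963, 0.269, 0.0], [0.0, -0.0, -1.0]]
wrist_force: [-0.4, 0.0, -3.0]
grip_width: 0.0246
finger_force: 79.1
```

Emit:
drive_tool --rows '[0,-0.1,0,0,0,0,0,0,0,0,0,-0.1,0,0,0,0,0,0,0,0]'

```text
t: 12.35
position: [0.4874, 0.0351, 0.0585]
tool_rot: [[-0.268, 0.963, -0.0], [0.963, 0.268, 0.0], [0.0, -0.0, -1.0]]
wrist_force: [-1.0, 1.7, -3.4]
grip_width: 0.0248
finger_force: 79.2
```

Emit:
drive_tool --rows '[0,-0.05,0,0,0,0,0,0,0,0,0,0,0,0,0]'

```text
t: 12.65
position: [0.4874, 0.0351, 0.0585]
tool_rot: [[-0.268, 0.963, -0.0], [0.963, 0.268, 0.001], [0.001, -0.0, -1.0]]
wrist_force: [-0.8, 6.2, -2.3]
grip_width: 0.0246
finger_force: 79.2
```

Emit:
drive_tool --rows '[0,-0.05,0,0,0,0,0,0,0,0,0,0,0,0,0]'

```text
t: 12.95
position: [0.4874, 0.0351, 0.0585]
tool_rot: [[-0.268, 0.963, -0.001], [0.963, 0.268, 0.002], [0.002, -0.0, -1.0]]
wrist_force: [-0.9, 5.9, -1.0]
grip_width: 0.0251
finger_force: 79.3
```

Emit:
drive_tool --rows '[0,-0.01,0,0,0,0,0,0,0,0,0,0,0,0,0,0,0,0,0,0]'

```text
t: 13.35
position: [0.4874, 0.0351, 0.0585]
tool_rot: [[-0.268, 0.963, -0.001], [0.963, 0.268, 0.002], [0.002, -0.0, -1.0]]
wrist_force: [-0.7, 7.1, -2.0]
grip_width: 0.0251
finger_force: 79.3
```

Emit:
drive_tool --rows '[0,0.2,0,0,0,0,0.4,0,0,0,0,0.5,0,0,0,0,0.5,0,0,0,0,0.6,0,0,0,0,0.8,0,0,0,0,1,0,0,0,0,1,0,0,0]'

```text
t: 14.15
position: [0.474, 0.0829, 0.0585]
tool_rot: [[-0.269, 0.963, -0.0], [0.963, 0.269, 0.0], [0.0, -0.0, -1.0]]
wrist_force: [0.0, 0.0, -3.2]
grip_width: 0.025
finger_force: 79.2
```

Emit:
drive_tool --rows '[0,0.5,0,-3,0,0,0,0,-4,0,0,0,0,-3,0,0,-4,0,0,0,0,-4,0,0,0,0,-4,0,0,0,0,-4,0,0,0,0,-4,0,0,0]'

```text
t: 14.95
position: [0.5267, -0.1064, 0.1585]
tool_rot: [[-0.269, 0.963, -0.0], [0.963, 0.269, 0.0], [0.0, -0.0, -1.0]]
wrist_force: [0.6, -0.1, -3.2]
grip_width: 0.0248
finger_force: 79.7
```

Emit:
drive_tool --rows '[0,-4,0,0,0,0,-0.9,0,0,0,0,0,0,0,0,0,0,0,3,0,0,0,0,4,0,0,0,0,2,0,0,0,0,1,0,0,0,0,0,0]'

```text
t: 15.75
position: [0.5385, -0.1511, 0.0572]
tool_rot: [[-0.27, 0.963, -0.004], [0.963, 0.27, 0.002], [0.003, -0.003, -1.0]]
wrist_force: [-0.1, 0.3, -3.1]
grip_width: 0.0248
finger_force: 79.4
```

Emit:
drive_tool --rows '[0,0,0,0,0,0,0,0,0,0,0,0,0,0,0,0,0,0,0,0,0,0,0,0,0,0,0,0,0,0]'

```text
t: 16.35
position: [0.54, -0.1531, 0.0588]
tool_rot: [[-0.268, 0.963, 0.0], [0.963, 0.268, -0.0], [-0.0, 0.0, -1.0]]
wrist_force: [0.5, -0.2, -3.1]
grip_width: 0.0249
finger_force: 79.4
```

```bash
python3 - <<'E'
from h import *
s=ctrl.observe();p=camera_params("wrist");im,d=grab_frame("wrist");np.savez('pics/w4.npz',im=im,d=d,pos=p['position'],R=p['orientation'],tp=s['position'],tR=s['tool_rot'])
cv2.imwrite('pics/w4.png',im[:,:,::-1]);print(s['t'],s['position'],s['tool_rot'])
q=s['position'];print('along',q[:2]@[-.2686,.9633]*1000+175.2,'lat',q[:2]@[.9633,.2686])
E
```

```text
16.35 [ 0.54   -0.1531  0.0588] [[-0.2684  0.9633  0.0004]
 [ 0.9633  0.2684 -0.0001]
 [-0.0002  0.0003 -1.    ]]
along -117.35023273527759 lat 0.4790216786059961
```

View pics/w4.png

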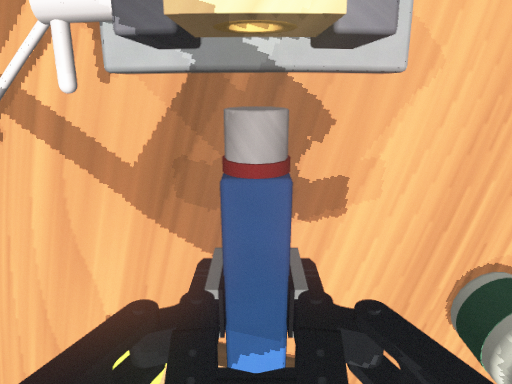

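The wrist view shows the bush in the block's near face at column ~258, row 27, with the no-go plug centred on column ~257, so they are aligned.

Emit:
drive_tool --rows '[0,0.5,0,0,0,0,0.6,0,0,0,0,0.6,0,0,0,0,0.5,0,0,0,0,0.2,0,0,0,0,0,0,0,0,0,0,0,0,0,0,0,0,0,0]'

```text
t: 17.2
position: [0.5337, -0.1301, 0.0586]
tool_rot: [[-0.269, 0.963, 0.0], [0.963, 0.269, -0.0], [-0.0, 0.0, -1.0]]
wrist_force: [0.2, 0.7, -2.8]
grip_width: 0.0251
finger_force: 79.4
```

Emit:
drive_tool --rows '[0,0.1,0,0,0,0,0.1,0,0,0,0,0,0,0,0,0,0,0,0,0]'

```text
t: 17.6
position: [0.5329, -0.128, 0.0585]
tool_rot: [[-0.269, 0.963, -0.0], [0.963, 0.269, -0.0], [-0.0, -0.0, -1.0]]
wrist_force: [-0.8, 0.1, -3.6]
grip_width: 0.025
finger_force: 79.4
```

Emit:
drive_tool --rows '[0,0.1,0,0,0,0,0,0,0,0,0,0,0,0,0]'

```text
t: 17.9
position: [0.5326, -0.1269, 0.0585]
tool_rot: [[-0.269, 0.963, -0.0], [0.963, 0.269, 0.0], [0.0, -0.0, -1.0]]
wrist_force: [0.0, 0.6, -3.1]
grip_width: 0.0246
finger_force: 79.6
```

Emit:
drive_tool --rows '[0,0.05,0,0,0,0,0,0,0,0,0,0,0,0,0]'

```text
t: 18.2
position: [0.5326, -0.1267, 0.0585]
tool_rot: [[-0.269, 0.963, 0.0], [0.963, 0.269, -0.0], [-0.0, 0.0, -1.0]]
wrist_force: [0.9, -1.0, -3.6]
grip_width: 0.0247
finger_force: 79.6
```

Emit:
drive_tool --rows '[0,0.05,0,0,0,0,0,0,0,0,0,0,0,0,0]'

```text
t: 18.5
position: [0.5326, -0.1266, 0.0586]
tool_rot: [[-0.269, 0.963, 0.001], [0.963, 0.269, -0.001], [-0.001, 0.0, -1.0]]
wrist_force: [-0.0, -4.4, -3.3]
grip_width: 0.025
finger_force: 79.6
```

```bash
python3 -c "
from h import *
s=ctrl.observe();print(s['wrist_force']@[-.2686,.9633,0],s['wrist_force'])"
```

```text
-4.253171862586064 [-0.0017 -4.4157 -3.2716]
```

Emit:
drive_tool --rows '[0,0.05,0,0,0,0,0,0,0,0,0,0,0,0,0]'

```text
t: 18.8
position: [0.5327, -0.1266, 0.0587]
tool_rot: [[-0.269, 0.963, 0.001], [0.963, 0.269, -0.002], [-0.002, 0.0, -1.0]]
wrist_force: [0.5, -6.0, -3.6]
grip_width: 0.0247
finger_force: 79.6
```

Emit:
drive_tool --rows '[0,0.07,0,0,0,0,0,0,0,0,0,0,0,0,0]'

```text
t: 19.1
position: [0.5328, -0.1265, 0.0588]
tool_rot: [[-0.27, 0.963, 0.001], [0.963, 0.27, -0.003], [-0.003, 0.001, -1.0]]
wrist_force: [-0.2, -8.5, -4.6]
grip_width: 0.0248
finger_force: 79.5
```

Emit:
drive_tool --rows '[0,0.04,0,0,0,0,0,0,0,0,0,0,0,0,0,0,0,0,0,0]'

```text
t: 19.5
position: [0.5328, -0.1266, 0.0588]
tool_rot: [[-0.27, 0.963, 0.002], [0.963, 0.27, -0.003], [-0.004, 0.001, -1.0]]
wrist_force: [0.4, -9.8, -3.6]
grip_width: 0.025
finger_force: 79.5
```

Emit:
drive_tool --rows '[0,0,0,0,0,0,0,0,0,0,0,0,0,0,0,0,0,0,0,0]'

```text
t: 19.9
position: [0.5328, -0.1266, 0.0588]
tool_rot: [[-0.27, 0.963, 0.002], [0.963, 0.27, -0.003], [-0.004, 0.001, -1.0]]
wrist_force: [0.2, -8.6, -4.7]
grip_width: 0.0249
finger_force: 79.5
```

Emit:
drive_tool --rows '[0,0,0,0,0,0,0,0,0,0,0,0,0,0,0,0,0,0,0,0]'

```text
t: 20.3
position: [0.5328, -0.1266, 0.0588]
tool_rot: [[-0.27, 0.963, 0.002], [0.963, 0.27, -0.003], [-0.004, 0.001, -1.0]]
wrist_force: [0.6, -9.0, -3.7]
grip_width: 0.0251
finger_force: 79.5
```

Emit:
drive_tool --rows '[0,0.02,0,0,0,0,0,0,0,0,0,0,0,0,0,0,0,0,0,0,0,0,0,0,0,0,0,0,0,0,0,0,0,0,0,0,0,0,0,0]'

```text
t: 21.1
position: [0.5328, -0.1266, 0.0589]
tool_rot: [[-0.27, 0.963, 0.002], [0.963, 0.27, -0.004], [-0.004, 0.001, -1.0]]
wrist_force: [0.8, -9.1, -4.3]
grip_width: 0.0249
finger_force: 79.5
```

Emit:
drive_tool --rows '[0,-0.2,0,0,0,0,-0.5,0,0,0,0,-1,0,0,0,0,-1,0,0,0,0,0,0,-4,0,0,0,0,-4.5,0,0,0,0,-4.5,0,0,0,0,0,0]'

```text
t: 21.9
position: [0.5441, -0.1525, 0.1955]
tool_rot: [[-0.268, 0.963, 0.014], [0.963, 0.268, -0.005], [-0.008, 0.012, -1.0]]
wrist_force: [0.8, 0.7, -2.0]
grip_width: 0.025
finger_force: 80.0
```

Emit:
drive_tool --rows '[0,4.5,0.8,0,0,0,4.5,0.8,0,0,0,4.5,0.8,0,0,0,4.5,0.8,0,0,0,4.5,0.8,0,0,0,4.5,0.8,0,0,0,4.5,0.8,0,0,0,4.5,0.8,0,0]'

```text
t: 22.7
position: [0.5032, 0.215, 0.1873]
tool_rot: [[-0.268, 0.963, -0.002], [0.963, 0.268, -0.0], [0.0, -0.002, -1.0]]
wrist_force: [0.6, -0.3, -2.5]
grip_width: 0.0245
finger_force: 79.8
```

Emit:
drive_tool --rows '[0,4.5,0.8,0,0.1,0,0,0,0,0.129,0,0,0,0,0.129,0,0,0,0,0,0,0,0,0,0,0,0,0,0,0,0,0,0,0,0,0,0,0,0,0]'

```text
t: 23.5
position: [0.4998, 0.2588, 0.1885]
tool_rot: [[0.086, 0.996, 0.0], [0.996, -0.086, 0.0], [0.0, 0.0, -1.0]]
wrist_force: [0.3, 0.8, -3.0]
grip_width: 0.0249
finger_force: 79.8
```

```bash
python3 - <<'E'
from h import *
s=ctrl.observe();R=s['tool_rot'];print(s['t'],s['position'],R,R.T@(np.array([.4895,.2956,.16])-s['position'])*100, np.degrees(np.arctan2(R[1,0],R[0,0])))
E
```

```text
23.5 [0.4998 0.2588 0.1885] [[ 0.0859  0.9963  0.0001]
 [ 0.9963 -0.0859  0.0001]
 [ 0.0001  0.     -1.    ]] [ 3.5801 -1.3477  2.8534] 85.07189387835288
```

Emit:
drive_tool --rows '[0,3.6,-1.35,0,0,0,0,0,3,0,0,0,0,4,0,0,0,0,3.5,0,0,0,0,1.3,0,0,0,0,0,0,0,0,0,0,0,0,0,0,0,0]'

```text
t: 24.3
position: [0.4911, 0.297, 0.0725]
tool_rot: [[0.086, 0.996, 0.004], [0.996, -0.086, 0.002], [0.002, 0.004, -1.0]]
wrist_force: [-0.0, 1.2, -2.2]
grip_width: 0.0245
finger_force: 79.6
```

Emit:
drive_tool --rows '[0,0,0,0,0,0,0,0,0,0,0,0,0,0,0,0,0,0,0,0,0,0,0,0,0]'

```text
t: 24.8
position: [0.4894, 0.2962, 0.0706]
tool_rot: [[0.086, 0.996, 0.0], [0.996, -0.086, 0.0], [0.0, 0.0, -1.0]]
wrist_force: [0.1, -0.3, -2.4]
grip_width: 0.0248
finger_force: 79.6
```

```bash
python3 - <<'E'
from h import *
s=ctrl.observe();p=camera_params("wrist");im,d=grab_frame("wrist");np.savez('pics/w5.npz',im=im,d=d,pos=p['position'],R=p['orientation'],tp=s['position'],tR=s['tool_rot'])
cv2.imwrite('pics/w5.png',im[:,:,::-1]);print(s['t'],s['position'])
E
```

```text
24.8 [0.4894 0.2962 0.0706]
```

View pics/w5.png

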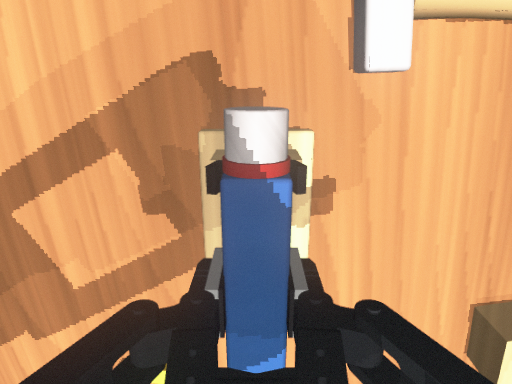

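The wrist view shows the gauge centred between the saddle's black lips (columns 206 and 306, gauge centre 257) and in line with the rest.

Emit:
drive_tool --rows '[0,0,0,1.2,0,0,0,0,1,0,0,0,0,0.6,0,0,0,0,0.3,0,0,0,0,0,0,0,0,0,0,0,0,0,0,0,0,0,0,0,0,0]'

```text
t: 25.65
position: [0.4894, 0.2962, 0.0395]
tool_rot: [[0.086, 0.996, 0.0], [0.996, -0.086, 0.0], [0.0, 0.0, -1.0]]
wrist_force: [0.1, -0.2, -2.9]
grip_width: 0.0247
finger_force: 79.8
```

Emit:
drive_tool --rows '[0,0,0,0.1,0,0,0,0,0,0,0,0,0,0,0,0,0,0,0,0]'

```text
t: 26.05
position: [0.4895, 0.2963, 0.0387]
tool_rot: [[0.086, 0.996, 0.0], [0.996, -0.086, 0.0], [0.0, 0.0, -1.0]]
wrist_force: [-0.2, 0.6, -0.6]
grip_width: 0.0251
finger_force: 80.2
```

Emit:
drive_tool --rows '[3,0,0,0,0,4,0,0,0,0,8,0,0,0,0,8,0,0,0,0,8,0,0,0,0,8,0,0,0,0,8,0,0,0,0,8,0,0,0,0]'

```text
t: 26.85
position: [0.4893, 0.2962, 0.0385]
tool_rot: [[0.086, 0.996, -0.0], [0.996, -0.086, -0.0], [-0.0, -0.0, -1.0]]
wrist_force: [-0.6, -0.0, -0.4]
grip_width: 0.08
finger_force: 0.0
```

Emit:
drive_tool --rows '[8,0,0,-1,0,8,0,0,-3,0,8,0,0,-4,0,8,0,0,-4.5,0,8,0,0,-4.5,0,8,0,0,0,0,8,0,0,0,0,8,0,0,0,0]'

```text
t: 27.65
position: [0.4883, 0.2957, 0.2078]
tool_rot: [[0.086, 0.996, -0.002], [0.996, -0.086, -0.001], [-0.001, -0.002, -1.0]]
wrist_force: [-0.5, 0.3, 0.2]
grip_width: 0.0801
finger_force: 0.0
```

```bash
python3 - <<'E'
from h import *
s=ctrl.observe();p=camera_params("wrist");im,d=grab_frame("wrist");cv2.imwrite('pics/w6.png',im[:,:,::-1]);print(s['t'],s['position'],s['grip_width'])
P=cloud(p,d).reshape(384,512,3);H,S,V=cv2.split(cv2.cvtColor(im,cv2.COLOR_RGB2HSV))
m=(H>95)&(H<130)&(S>90)&(abs(P[...,2]-.068)<.012);W=onz(p,np.argwhere(m)[:,::-1],.068)[:,:2]
print(m.sum(),P[m].mean(0),np.percentile(P[m][:,2],[10,50,90]),cv2.minAreaRect(W.astype(np.float32)*1000))
E
```

```text
27.65 [0.4883 0.2957 0.2078] 0.08011678823787684
3067 [0.4897 0.2981 0.0683] [0.0674 0.0683 0.0691] ((489.46905517578125, 295.56170654296875), (98.45648193359375, 24.39315414428711), 85.01884460449219)
```

View pics/w6.png

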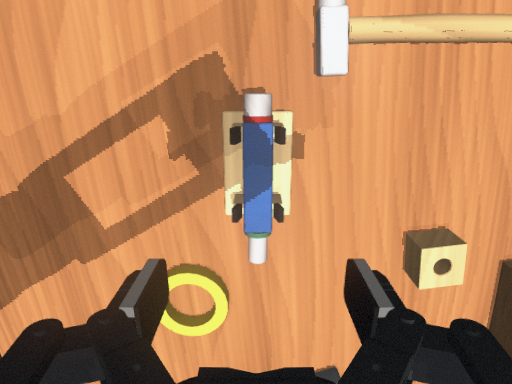

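The gauge lies level in both saddles (columns 243–273, rows 122–235). It measures at the same place and height as at the start, and the gripper is clear of it.

```bash
python3 -c "
from h import *
print(sign_off())"
```

```text
the job is handed in; nothing more can be done
None
```

The job is handed in, with no verdict shown: go end seated at about 7 N, no-go end refused at about 9 N for over a second, gauge released back in its rest at 27.7 s, and nothing else was touched on the way.

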